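# Put the hung cup away and close the kit tray

## Robot

A 7-joint arm with a two-finger parallel gripper is mounted at the origin on the work surface. World frame = base frame: x ahead of the robot, y to its left, z up, the work surface at z = 0. Lengths are in m, angles in rad, forces in N, time in s.
With the tool pointing down it reaches from about 0.375 to 0.925 m from the base axis. Payload 3.1 kg.
Tool frame: the origin (TCP) lies on the mounting face of the last link; the fingertips stand 173 mm ahead of it and the grasp point (between the pads) lies 155 mm ahead of it; z points along the fingers, y is the line along which they close (so a half turn about z gives the same grasp; the last joint's range is limited). The gripper opens to 85 mm and grips with 20 to 120 N. Pads are 22 mm wide; open, the fingers measure 114 mm over their backs; the gripper's body (76 mm by 85 mm) begins 54 mm behind the grasp point. The pads swing forward as they close: fully open they stand 13 mm farther back than shut.
Start: joints at [-1.316, 0.383, 0.044, 1.598, -0.018, 1.161, -0.05], TCP at [0.225, 0.61, 0.405] pointing down, gripper open.
Joint ranges: [-2.61, 2.61], [-0.41, 2.15], [-1.48, 1.57], [0, 2.5], [-1.57, 4.71], [0.05, 1.97], [-2.85, 2.85]. Speed limits (rad/s): [2.79, 2.79, 3.14, 3.14, 3.14, 3.14, 3.14].

## Interface

Orientations are given as a 3x3 rotation matrix whose columns are the frame's x, y, z axes.
In Python, from rig import bot gives the robot as it stands.
- The arm moves only by the tool play_rows, never from a script. Its argument "series" is a list of rows, each a list of 3 entries, a list of its own where there are three numbers: the shift along the tool's x, y, z in m, then the turn, a rotation vector about the tool's x, y, z in rad, then the finger opening in m, from 0 to 0.0854. In form: [[[dx, dy, dz], [wx, wy, wz], fingers], ...]. A call has 1 to 20 rows; each row shifts and turns the commanded pose from where the row before left it, along the tool's axes as they then stand; what a row does not reach is not made up. A row lasts 1/12 s, in which the tool goes at most 41.7 mm and 7.16 degrees, less where a joint would pass 70% of its speed; a pose out of reach is approached as far as the arm can. A call with a gripper value outside its range is refused whole. The fingers move at their own pace and stop on an object; the grip force is fixed at half the most. Time passes only in rows, so rows that do not move let the fingers close. It gives the time, the measured TCP pose, the force, the opening and the grip force at its end, in the units of the state.
- bot.sense(): the state, without advancing time (a new reading comes with each control period).
- bot.snapshot(name): name is "scene" or "side" or "wrist"; returns a dict with "color" (384x512x3 uint8, blue, green, red), "K" (3x3 intrinsics, pixels), "dist" ([k1, k2, p1, p2, k3] as OpenCV has them; the pictures are not rectified), "world_from_camera" (4x4, takes a point from camera to world coordinates). Camera axes: x right, y up, looking along -z (the intrinsics and any distortion apply to the point x, -y, -z); pixel columns grow to the right and rows downward; lengths in m; the calibration is good to about 2 mm. A picture is of the moment at which its call begins. There is no depth.
- bot.close_job(): hands the job in; it is judged then, once.
Trained networks look in a picture, given as the dict that the camera call returned (one of the last four; its "shot" number tells which), for a name from the list of things; names that differ only in an ending like _2 or _b are one class to them, and where a whole thing is asked for, a point or a joint stands for the part that bears it (a point fixed in the world has none). Each returns a list of dicts, best first, with "confidence" (0 to 1); they miss things now and then, are a little off and sometimes report something else, mostly with a low value. They report only what shows in the picture. A call takes as long as a camera call.
- bot.trace(picture, thing): "mask" (384x512 bool, what is visible of it) and "box" ([left, top, right, bottom] in pixels, round what is visible of it).
- bot.place_of(picture, thing): "location" ([column, row] in pixels: a listed point, or the origin of a listed thing).
The state is a dict: "time": time; "q": joint angles; "qd": joint speeds; "effort": joint torques, N m; "ee_pos": TCP position; "eef_rot": TCP orientation; "force": force on the tool from outside, world axes, zero at the start; "torque": the same for the moment, N m; "finger_gap": finger opening in m; "grasp_force": force on a finger pad.
Only numpy, scipy, OpenCV 4.12 (cv2) and the standard library are available. Lean on these libraries where they do the work, as an engineer would, in place of code of your own. Each camera call takes 0.05 s, during which the arm holds its last target. There are 200 camera calls.

## Task

Lift the camping cup up and off its hook, set it upright in the bowl in the pulled-out tray (do not drop it), then push the tray fully home under the shelf until its catch seats, without slamming it. Leave the grey bin, the headlamp and the whistle where they are, and keep the cup standing in the bowl.

Things in the scene. Friction and masses are not known exactly. Their poses are not given: they have to be found in the camera images.
- cup: Steel camping cup, straight, 60 mm diameter, 75 mm tall, 120 g. Origin: centre of underside, z up. On its +x side a strap handle 14 mm wide, an upside-down J open below: leaves the wall 60-63 mm up, its free leg (44.5 to 47.5 mm from the cup's axis) hangs down to 35 mm above the underside. At the start it hangs nearly upright, handle over the rack's tongue; raised 26 mm, it is clear.
- rack: Fixed aluminium rack, left or right of the tray. Origin: on the table, z up. Base 130 x 120 x 12 mm; upright plate 12 mm thick (x -6 to +6 mm), 80 mm wide (y) up to z = 148 mm, then a hook tongue 30 mm wide up to z = 185 mm. The cup hangs on its -x side, the cup's axis 36.5 mm from the origin, underside at z = 125 mm.
- bowl: Loose dark silicone bowl, 130 mm diameter at the rim, 38 mm high, standing in the front part of the tray. Origin: centre of its underside; floor 4 mm thick, flat inside over a radius of 44 mm, flaring to the rim (inner radius 61 mm).
- cubby: Fixed wooden cubby, 280 mm deep, 290 mm wide; its shelf on top has its underside 125 mm and top 140 mm above the table, front edge at x = 25 mm. Origin: on the table below the front edge of its side cheeks, midway between them; +x points into the cubby (the way the tray is pushed), z up.
- tray (a joint): How far the aluminium tray is pulled out, m: 0 = fully home, 0.2 = fully out. A sprung catch resists from 16 mm (about 12 N), crest at 7 mm, then draws the tray home. Tray 220 mm wide, 260 deep, floor 23 mm and side walls 65 mm above the table; front panel 272 mm wide, 15 thick, 12 to 105 mm above the table, its back meeting the cheeks (x = 0 of the cubby) at joint 0.
- tray_handle (a point): Centre of the horizontal bar handle (120 mm long, across the tray) on the tray's front panel, 75 mm above the table, 35 mm in front of the panel's face; it moves with the tray. At joint 0 it lies at x = -50 mm of the cubby. Axes as the cubby's.
- bin: Bystander: open grey plastic bin, 110 x 130 x 80 mm, on the table on the other side of the tray. Origin: centre of its underside.
- headlamp: Bystander: black headlamp without strap, 52 x 70 x 42 mm, on the shelf of the cubby. Origin: centre of its underside.
- whistle: Bystander: white plastic whistle, 60 x 20 x 26 mm, on the shelf of the cubby. Origin: underside, below the round chamber.
- carabiner: Bystander: dark metal carabiner, 100 x 62 x 13 mm, lying in the tray beside the bowl. Origin: centre of its underside. It rides with the tray.

How it is judged:
On the way, in this order (a step that is already met when the one before it is completed fails the run):
1. the cup is lifted up and off its hook ((z of cup in the frame of rack above 0.153 m or horizontal distance between cup and rack above 0.09 m)), for 0.05 s.
2. the cup stands upright on the bowl's floor, let go (horizontal distance between cup and bowl below 0.02 m and z of cup in the frame of bowl below 0.012 m and angle between cup's own z axis and vertical below 0.15 rad and contact force between cup and the fingers below 0.1 N), for 0.2 s.
At the end, for the whole second after the job is handed in: The tray is within 4 mm of fully home and still (seated at its catch); the bowl stands flat in it; the cup stands in the bowl at rest, within 20 mm of its centre, its underside less than 12 mm above the bowl's, tilted less than 0.15 rad (horizontal distance between cup and bowl below 0.02 m and z of cup in the frame of bowl below 0.012 m and angle between cup's own z axis and vertical below 0.15 rad and value of joint tray below 0.004 m and velocity of joint tray below 0.02 m/s and linear speed of cup below 0.03 m/s and angle between bowl's own z axis and vertical below 0.12 rad and height (world z) of bowl below 0.03 m and x of bowl in the frame of cubby between 0.05 and 0.2 m); the robot touches nothing.
It fails at once if the tray is slammed: it closes faster than 0.35 m/s (velocity of joint tray below -0.35 m/s).
It fails at once if the cup is dropped: it moves faster than 0.6 m/s with no finger on it (linear speed of cup above 0.6 m/s and contact force between cup and the fingers below 0.05 N).
It fails at once if a bystander (bin, headlamp or whistle) is moved more than 30 mm (distance of any of bin, headlamp, whistle from where it was at the start of the episode above 0.03 m).
It also fails if it takes over 64 s, if anything falls off the work surface, if the arm or the gripper's body presses on something with over 40 N, if the wrist force passes 120 N, or if a joint passes its speed limit or range.

## Working session

There is one attempt and no reset: what is moved stays moved. The work goes in short steps, Python scripts to look and compute and a tool call to move; the robot and the scene stay as the last step left them, time stands still between calls to the robot, and variables do not carry over. Pictures are saved under pics/ and viewed, at most 10 in all, crops included, and the job is handed in when it is done.

Besides the shell and the picture viewer there is one more tool, called after "Call:" as name([rows], argument=value, ...), one row to a line, values as JSON. play_rows: Moves the arm, as the interface text tells. Its arguments: {"type":"object","properties":{"series":{"type":"array","items":{"type":"array"}}},"required":["series"]}

```bash
mkdir -p pics; ls; cat > h.py <<'E'
import numpy as np, cv2, json
from rig import bot
def ray(p,uv):
    u=cv2.undistortPoints(np.array([[uv]],float),p["K"],np.array(p["dist"],float))[0,0]
    T=np.array(p["world_from_camera"]); d=T[:3,:3]@np.array([u[0],-u[1],-1.]); return T[:3,3],d/np.linalg.norm(d)
def tri(rs):
    A=np.zeros((3,3));b=np.zeros(3)
    for o,d in rs:
        M=np.eye(3)-np.outer(d,d);A+=M;b+=M@o
    x=np.linalg.solve(A,b); return x,[float(np.linalg.norm((np.eye(3)-np.outer(d,d))@(x-o))) for o,d in rs]
def proj(p,X):
    T=np.array(p["world_from_camera"]);c=(np.atleast_2d(X)-T[:3,3])@T[:3,:3]
    c=c*[1,-1,-1]
    return cv2.projectPoints(c.reshape(-1,1,3),np.zeros(3),np.zeros(3),np.array(p["K"],float),np.array(p["dist"],float))[0][:,0]
E
python3 - <<'E'
from h import *
np.set_printoptions(precision=4,suppress=True)
s=bot.sense();print(s["time"],s["ee_pos"],s["eef_rot"],s["force"],s["finger_gap"])
P={n:bot.snapshot(n) for n in("scene","side","wrist")}
cv2.imwrite("pics/a.png",np.hstack([P["scene"]["color"],P["side"]["color"]])[:, :])
for n in P: cv2.imwrite(f"pics/{n}.png",P[n]["color"])
R={}
for t in["cup","rack","bowl","cubby","tray_handle","bin","headlamp","whistle","carabiner"]:
    for n in P:
        r=bot.place_of(P[n],t)
        if r and r[0]["confidence"]>.3:
            R.setdefault(t,[]).append(ray(P[n],r[0]["location"])); print(t,n,np.array(r[0]["location"]),round(r[0]["confidence"],2))
    if len(R.get(t,[]))>1: print("  ",*tri(R[t]))
for n in P: print(n,np.array(P[n]["world_from_camera"])[:3])
print(bot.sense()["time"])
E
```

```text
pics
0.0 [0.2244 0.6095 0.4033] [[-0.9384  0.3455 -0.0008]
 [ 0.3455  0.9384 -0.0025]
 [-0.0001 -0.0026 -1.    ]] [-0.1472  0.0633  0.038 ] 0.08544214128034243
cup scene [228.2  83.8] 0.96
cup side [321.5 133.5] 0.95
   [ 0.4367 -0.2962  0.1164] [0.0009784792493367877, 0.0009784792493368179]
rack scene [221.4 121.1] 0.73
bowl scene [275.  220.3] 0.66
bowl side [242.8 261. ] 0.57
   [0.6233 0.0669 0.0099] [0.0037161531383963094, 0.0037161531383963463]
cubby scene [241.7 238.4] 0.66
cubby side [206.  250.1] 0.7
   [0.7136 0.037  0.0013] [0.0008805640268986324, 0.0008805640268985578]
tray_handle scene [308.1 166.6] 0.62
tray_handle side [308.7 238.3] 0.85
   [0.4797 0.046  0.077 ] [0.00602388856942576, 0.006023888569425648]
bin scene [380.1 257.4] 0.65
bin side [291.  370.9] 0.56
   [0.5202 0.3198 0.0179] [0.0004009019111304395, 0.0004009019111304698]
headlamp scene [222.5 259.5] 0.89
headlamp side [148.7 223.6] 0.85
   [0.8155 0.0914 0.137 ] [0.0029270538915432453, 0.0029270538915433133]
whistle scene [181.4 216.4] 0.76
whistle side [161.3 180.1] 0.76
   [ 0.8151 -0.0418  0.1444] [0.0024481824885907656, 0.0024481824885907734]
carabiner scene [238.  204.5] 0.7
carabiner side [233.1 222.9] 0.69
   [ 0.6573 -0.0332  0.0216] [0.0010337981302905562, 0.0010337981302905154]
scene [[-0.7001 -0.6017  0.3844  1.01  ]
 [ 0.714  -0.5851  0.3846  0.3988]
 [-0.0065  0.5437  0.8392  0.9606]]
side [[-0.9983  0.0473 -0.0354  0.5786]
 [-0.0581 -0.682   0.729   0.6289]
 [ 0.0104  0.7298  0.6836  0.7252]]
wrist [[ 0.3457 -0.9057 -0.2452  0.1613]
 [ 0.9383  0.333   0.093   0.6319]
 [-0.0026 -0.2622  0.965   0.3722]]
1.5
```

View pics/scene.png

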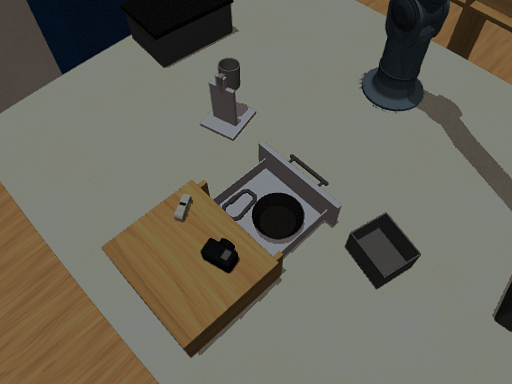

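View pics/side.png

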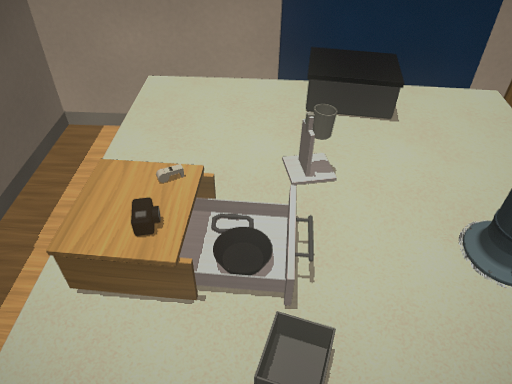

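Call:
play_rows([
  [[0,0,0],[0,0,-0.118],0.085],
  [[0,0,0],[0,0,-0.118],0.085],
  [[0,0,0],[0,0,-0.118],0.085],
  [[-0.017,-0.025,-0.003],[0,0,0],0.085],
  [[-0.017,-0.025,-0.003],[0,0,0],0.085],
  [[-0.017,-0.025,-0.003],[0,0,0],0.085],
  [[-0.017,-0.025,-0.003],[0,0,0],0.085],
  [[-0.017,-0.025,-0.003],[0,0,0],0.085],
  [[-0.017,-0.025,-0.003],[0,0,0],0.085],
  [[-0.017,-0.025,-0.003],[0,0,0],0.085],
  [[-0.017,-0.025,-0.003],[0,0,0],0.085],
  [[-0.017,-0.025,-0.003],[0,0,0],0.085],
  [[-0.017,-0.025,-0.003],[0,0,0],0.085],
  [[-0.017,-0.025,-0.003],[0,0,0],0.085],
  [[-0.017,-0.025,-0.003],[0,0,0],0.085],
  [[-0.017,-0.025,-0.003],[0,0,0],0.085],
  [[-0.017,-0.025,-0.003],[0,0,0],0.085],
  [[-0.017,-0.025,-0.003],[0,0,0],0.085],
  [[-0.017,-0.025,-0.003],[0,0,0],0.085],
])

```text
time: 3.08
ee_pos: [0.4977, 0.2089, 0.4531]
eef_rot: [[-1.0, -0.001, 0.0], [-0.001, 1.0, 0.001], [-0.0, 0.001, -1.0]]
force: [0.0, 0.6, -0.2]
finger_gap: 0.0848
grasp_force: 0.0
```

```bash
cat > look.py <<'E'
import sys,pickle
from h import *
np.set_printoptions(precision=4,suppress=True)
def look(tag,names,things):
    for n in names:
        p=bot.snapshot(n); cv2.imwrite(f"pics/{tag}_{n}.png",p["color"]); L={}
        for t in things:
            r=bot.place_of(p,t); m=bot.trace(p,t)
            L[t]=dict(pt=r[0] if r else None,mask=m[0] if m else None)
            print(tag,n,t,(np.array(r[0]["location"]),round(r[0]["confidence"],2)) if r else None,(m[0]["box"],round(m[0]["confidence"],2)) if m else None)
        pickle.dump((p,L),open(f"{tag}_{n}.pkl","wb"))
E
python3 - <<'E'
from look import *
s=bot.sense();print(s["time"],s["ee_pos"],s["eef_rot"],s["q"])
look("w1",["wrist"],["bowl","tray_handle","cubby","carabiner"])
E
```

```text
3.0833 [0.4977 0.2089 0.4531] [[-1.     -0.0012  0.0005]
 [-0.0012  1.      0.0005]
 [-0.0005  0.0005 -1.    ]] [-0.7326  0.1305  0.283   1.8197 -0.0394  1.1961  1.1345]
w1 wrist bowl (array([171.6, 246.1]), 0.98) ([121.1, 216.5, 204.5, 293.6], 0.9)
w1 wrist tray_handle (array([128.2, 158.9]), 0.85) ([93.0, 232.5, 124.7, 277.3], 0.69)
w1 wrist cubby (array([155.9, 281.2]), 0.81) ([15.6, 156.9, 232.9, 381.6], 0.97)
w1 wrist carabiner (array([110.7, 258.7]), 0.89) ([91.3, 232.5, 121.8, 279.2], 0.78)
```

Call:
play_rows([
  [[0.002,-0.025,0],[0,0,0],0.085],
  [[0.002,-0.025,0],[0,0,0],0.085],
  [[0.002,-0.025,0],[0,0,0],0.085],
  [[0.002,-0.025,0],[0,0,0],0.085],
  [[0.002,-0.025,0],[0,0,0],0.085],
  [[0.002,-0.025,0],[0,0,0],0.085],
  [[0.002,-0.025,0],[0,0,0],0.085],
  [[0.002,-0.025,0],[0,0,0],0.085],
])

```text
time: 4.2
ee_pos: [0.4809, 0.0102, 0.4527]
eef_rot: [[-1.0, -0.004, 0.0], [-0.004, 1.0, 0.0], [-0.0, 0.0, -1.0]]
force: [0.4, -0.3, 0.0]
finger_gap: 0.0855
grasp_force: 0.0
```

```bash
python3 - <<'E'
from look import *
s=bot.sense();print(s["time"],s["ee_pos"],s["eef_rot"],s["q"])
look("w2",["wrist"],["bowl","tray_handle","cubby","carabiner","cup","rack"])
E
```

```text
4.2 [0.4809 0.0102 0.4527] [[-1.     -0.0035  0.0001]
 [-0.0035  1.      0.0003]
 [-0.0001  0.0003 -1.    ]] [-0.5419  0.0008  0.4394  1.9524 -0.0007  1.1884  1.4721]
w2 wrist bowl (array([292.3, 257.6]), 0.55) ([253.6, 229.4, 334.6, 305.5], 0.91)
w2 wrist tray_handle (array([278.6, 171.9]), 0.98) ([171.7, 165.6, 387.6, 324.1], 0.69)
w2 wrist cubby (array([268.7, 292.1]), 0.56) ([172.1, 166.2, 386.3, 323.7], 0.78)
w2 wrist carabiner (array([229.8, 268.2]), 0.59) ([212.5, 243.5, 247.8, 297.6], 0.88)
w2 wrist cup None ([1.2, 123.1, 15.5, 173.4], 0.67)
w2 wrist rack (array([ 72.5, 164. ]), 0.71) ([0.0, 101.7, 119.5, 198.4], 0.87)
```

Call:
play_rows([
  [[0.002,-0.025,0],[0,0,0],0.085],
  [[0.002,-0.025,0],[0,0,0],0.085],
  [[0.002,-0.025,0],[0,0,0],0.085],
  [[0.002,-0.025,0],[0,0,0],0.085],
  [[0.002,-0.025,0],[0,0,0],0.085],
  [[0.002,-0.025,0],[0,0,0],0.085],
  [[0.002,-0.025,0],[0,0,0],0.085],
  [[0.002,-0.025,0],[0,0,0],0.085],
])

```text
time: 5.52
ee_pos: [0.4654, -0.1908, 0.4528]
eef_rot: [[-1.0, -0.002, 0.0], [-0.002, 1.0, 0.0], [-0.0, 0.0, -1.0]]
force: [0.4, -0.1, -0.2]
finger_gap: 0.0852
grasp_force: 0.0
```

```bash
python3 - <<'E'
from look import *
s=bot.sense();print(s["time"],s["ee_pos"],s["eef_rot"],s["q"])
look("w3",["wrist"],["cup","rack"])
E
```

```text
5.5167 [ 0.4654 -0.1908  0.4528] [[-1.     -0.0016  0.0004]
 [-0.0016  1.      0.0002]
 [-0.0004  0.0002 -1.    ]] [-0.3217  0.0493  0.6562  1.914  -0.0327  1.1884  1.9185]
w3 wrist cup (array([171.2, 160.8]), 0.88) ([110.2, 132.6, 196.5, 219.3], 0.92)
w3 wrist rack (array([197.2, 173.9]), 0.92) ([134.8, 113.6, 244.5, 216.3], 0.56)
```

```bash
python3 - <<'E'
from look import *
a=cv2.imread("pics/w3_wrist.png")[70:270,60:310]; b=cv2.imread("pics/w2_wrist.png")[130:350,150:400]
a=cv2.resize(a,None,fx=1.6,fy=1.6*220/200); b=cv2.resize(b,None,fx=1.6,fy=1.6)
cv2.imwrite("pics/m1.png",np.hstack([a,b]))
W={k:pickle.load(open(f"{k}_wrist.pkl","rb")) for k in("w1","w2","w3")}
s=[(bot.snapshot("scene")),(bot.snapshot("side"))]
fix={}
for t in["bowl","tray_handle","cubby","carabiner","cup","rack"]:
    rs=[];nm=[]
    for k,(p,L) in W.items():
        if t in L and L[t]["pt"]: rs.append(ray(p,L[t]["pt"]["location"]));nm.append(k)
    for p in s:
        r=bot.place_of(p,t)
        if r and r[0]["confidence"]>.3: rs.append(ray(p,r[0]["location"]));nm.append(("scene","side")[p is s[1]])
    print(t,nm,*tri(rs))
E
```

```text
bowl ['w1', 'w2', 'scene', 'side'] [0.6246 0.0759 0.0264] [0.0027083452486856567, 0.006453167968796649, 0.003748981773385175, 0.009165688075335228]
tray_handle ['w1', 'w2', 'scene', 'side'] [0.4786 0.0479 0.0786] [0.0016424606749270584, 0.006614007789199106, 0.01025385937316823, 0.006055142199529763]
cubby ['w1', 'w2', 'scene', 'side'] [0.7117 0.0374 0.0034] [0.005628043715616191, 0.0010557739068657909, 0.00829662447897346, 0.005170448287227596]
carabiner ['w1', 'w2', 'scene', 'side'] [ 0.659  -0.0369  0.0128] [9.22940564039621e-05, 0.005461988407495119, 0.006594772957669821, 0.004705413118400922]
cup ['w3', 'scene', 'side'] [ 0.4404 -0.2815  0.1232] [0.0030904738673948784, 0.0025552466053763555, 0.0010987166119840192]
rack ['w2', 'w3', 'side'] [ 0.4814 -0.2822 -0.    ] [0.00018244544561106307, 0.00031813426519203145, 0.0001456743319538223]
```

View pics/m1.png

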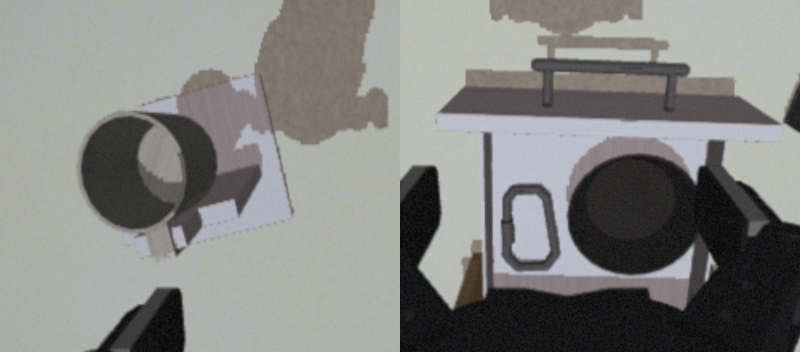

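```bash
cat >> h.py <<'E'
def atz(p,uv,z):
    o,d=ray(p,uv); return o+d*(z-o[2])/d[2]
def circ(c,r,z,n=40):
    a=np.linspace(0,2*np.pi,n,endpoint=False); return np.c_[c[0]+r*np.cos(a),c[1]+r*np.sin(a),np.full(n,z)]
def hullmask(p,X):
    m=np.zeros((384,512),np.uint8); cv2.fillConvexPoly(m,cv2.convexHull(np.round(proj(p,X)*16).astype(np.int32)),1,shift=4); return m>0
E
python3 - <<'E'
from look import *
from scipy.optimize import minimize
p,L=pickle.load(open("w3_wrist.pkl","rb"))
g=cv2.cvtColor(p["color"],cv2.COLOR_BGR2GRAY)
c=cv2.cornerSubPix(g,np.array([[[222.5,111.5]],[[243.1,191]]],np.float32),(3,3),(-1,-1),(3,20,.01))[:,0]
A,B=atz(p,c[0],.012),atz(p,c[1],.012); print(c,A,B,np.linalg.norm(B-A),np.degrees(np.arctan2(*(B-A)[1::-1])))
print("rim",atz(p,[143.1,167.2],.2))
V=[(p,L["cup"]["mask"]["mask"])]
for n in("scene","side"):
    q=bot.snapshot(n); m=bot.trace(q,"cup"); print(n,m[0]["box"],m[0]["confidence"]); V.append((q,m[0]["mask"]))
for V_ in (V,V[:1],V[1:]):
    def f(v,pr=0):
        e=0
        for q,m in V_:
            h=hullmask(q,np.r_[circ(v,.03,v[2]),circ(v,.03,v[2]+.075)]); e+=(h^m).sum()/m.sum()
        return e
    r=minimize(f,[.44,-.29,.125],method="Nelder-Mead",options=dict(initial_simplex=np.array([.44,-.29,.125])+np.r_[np.zeros((1,3)),np.eye(3)*.015])); print(r.x,r.fun)
E
```

```text
[[222.5   111.5  ]
 [242.467 191.986]] [ 0.3864 -0.2378  0.012 ] [ 0.5083 -0.2098  0.012 ] 0.1250353159030641 12.951969686559302
rim [ 0.4364 -0.2844  0.2   ]
scene [215.6, 58.9, 241.4, 90.5] 0.81
side [305.2, 103.2, 332.7, 137.4] 0.59
[ 0.4402 -0.2869  0.122 ] 0.626113066052272
[ 0.4397 -0.2882  0.1176] 0.1105378051200635
[ 0.4401 -0.2871  0.1219] 0.5052168021680217
```

Call:
play_rows([
  [[0.006,-0.024,0],[0,0,0],0.085],
  [[0.006,-0.024,0],[0,0,0],0.085],
  [[0.007,-0.024,0],[0,0,0],0.085],
  [[0.007,-0.024,0],[0,0,0],0.085],
  [[0,0,0],[0,0,-0.08],0.085],
  [[0,0,0],[0,0,-0.08],0.085],
  [[0,0,0],[0,0,-0.076],0.085],
  [[0,0,0],[0,0,0],0.085],
  [[0,0,0],[0,0,0],0.085],
])

```text
time: 7.42
ee_pos: [0.4397, -0.2858, 0.4526]
eef_rot: [[-0.972, -0.233, -0.0], [-0.233, 0.972, -0.0], [0.0, 0.0, -1.0]]
force: [-1.1, -0.4, 0.1]
finger_gap: 0.0849
grasp_force: 0.0
```

```bash
python3 - <<'E'
from look import *
s=bot.sense();print(s["time"],s["ee_pos"],s["eef_rot"],s["q"])
look("w4",["wrist"],["cup","rack"])
a=cv2.imread("pics/w4_wrist.png"); cv2.imwrite("pics/m2.png",cv2.resize(a[60:360,90:490],None,fx=2,fy=2))
E
```

```text
7.4167 [ 0.4397 -0.2858  0.4526] [[-0.9724 -0.2332 -0.0001]
 [-0.2332  0.9724 -0.    ]
 [ 0.0001  0.     -1.    ]] [-0.1777  0.1085  0.7302  1.8701 -0.0778  1.1916  2.3845]
w4 wrist cup (array([251.7, 183.2]), 0.83) ([220.3, 156.3, 288.0, 244.0], 0.58)
w4 wrist rack None ([212.5, 137.4, 295.1, 237.0], 0.67)
```

View pics/m2.png

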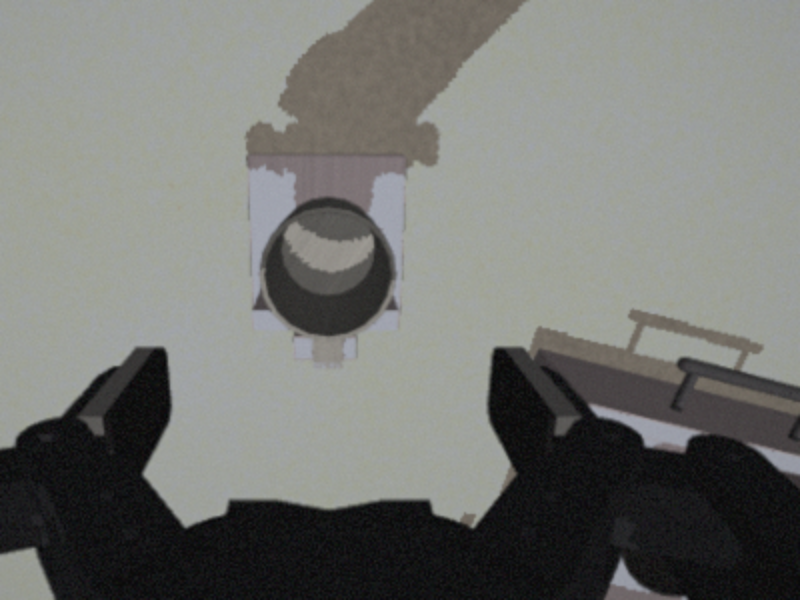

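```bash
python3 - <<'E'
from look import *
from scipy.optimize import minimize
p,L=pickle.load(open("w4_wrist.pkl","rb"))
print(atz(p,[254.25,195],.2), atz(p,[220.5,195],.2)-atz(p,[288,195],.2))
R=np.array([[-.9724,-.2332],[-.2332,.9724]])
# predicted rim outline at candidates vs measured box (left 220.5,right 288,bottom 228.5)
def f(v):
    q=proj(p,circ(v,.03,v[2])); return sum((np.array([q[:,0].min(),q[:,0].max(),q[:,1].max()])-[220.5,288,228.5])**2)
r=minimize(f,[.44,-.287,.2],method="Nelder-Mead",options=dict(xatol=1e-5,fatol=1e-4)); print(r.x,r.fun, R.T@(r.x[:2]-np.array([.4397,-.2858])))
for z in(.196,.2,.204):
    r=minimize(lambda v:f([*v,z]),[.44,-.287],method="Nelder-Mead");print(z,r.x,r.fun, R.T@(r.x[:2]-np.array([.4397,-.2858])))
p3,L3=pickle.load(open("w3_wrist.pkl","rb"))
q=proj(p3,circ([.4388,-.286],.03,.2));print("w3 rim pred",q.min(0),q.max(0),"meas",[109.4,132.5],[176.9,201.8])
E
```

```text
[ 0.4347 -0.2872  0.2   ] [ 0.0134 -0.0561 -0.    ]
[ 0.4389 -0.2862  0.1918] 5.46980328262292e-06 [ 0.0009 -0.0002]
0.196 [ 0.4372 -0.2866] 0.8483815529689425 [ 0.0026 -0.0002]
0.2 [ 0.4356 -0.287 ] 3.3475177300997525 [ 0.0042 -0.0002]
0.204 [ 0.434  -0.2874] 7.687595567344638 [ 0.0059 -0.0002]
w3 rim pred [106.166  133.6615] [176.9269 204.1729] meas [109.4, 132.5] [176.9, 201.8]
```

Call:
play_rows([
  [[0.002,0,0.02],[0,0,0],0.085],
  [[0,0,0.02],[0,0,0],0.085],
  [[0,0,0.02],[0,0,0],0.085],
  [[0,0,0.02],[0,0,0],0.085],
  [[0,0,0.02],[0,0,0],0.085],
  [[0,0,0.018],[0,0,0],0.085],
  [[0,0,0],[0,0,0],0.085],
  [[0,0,0],[0,0,0],0.07],
  [[0,0,0],[0,0,0],0.064],
  [[0,0,0],[0,0,0],0.05],
  [[0,0,0],[0,0,0],0.05],
  [[0,0,0],[0,0,0],0.05],
  [[0,0,0],[0,0,0],0.05],
])

```text
time: 8.75
ee_pos: [0.4382, -0.2868, 0.3364]
eef_rot: [[-0.972, -0.235, 0.003], [-0.235, 0.972, -0.001], [-0.002, -0.001, -1.0]]
force: [-1.7, 0.2, 6.2]
finger_gap: 0.0594
grasp_force: 64.3
```

```bash
python3 - <<'E'
from look import *
s=bot.sense();print(s["time"],s["ee_pos"],s["force"],s["torque"],s["finger_gap"],s["grasp_force"])
p=bot.snapshot("wrist"); q=bot.snapshot("side")
a=np.vstack([cv2.resize(p["color"],(400,300)),cv2.resize(q["color"][60:240,230:470],(400,300))]); cv2.imwrite("pics/m3.png",a)
E
```

```text
8.75 [ 0.4382 -0.2868  0.3364] [-1.7494  0.2025  6.1998] [0.1491 0.3481 0.0179] 0.059357931750294496 64.28585082292557
```

View pics/m3.png

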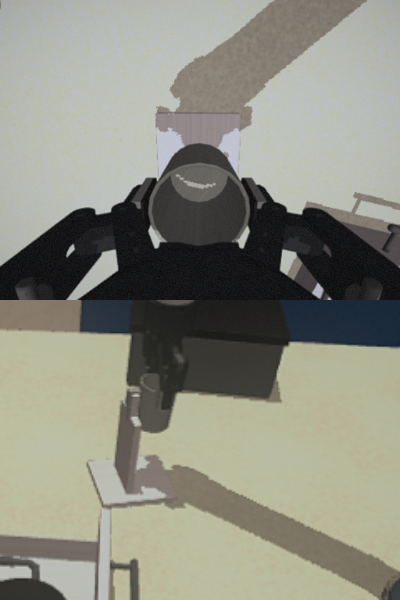

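Call:
play_rows([
  [[0,0,-0.006],[0,0,0],0.05],
  [[0,0,-0.008],[0,0,0],0.05],
  [[0,0,-0.01],[0,0,0],0.05],
  [[0,0,-0.012],[0,0,0],0.05],
  [[0,0,-0.012],[0,0,0],0.05],
  [[0,0,-0.012],[0,0,0],0.05],
  [[0,0,-0.014],[0,0,0],0.05],
  [[0,0,-0.014],[0,0,0],0.05],
  [[0,0,-0.014],[0,0,0],0.05],
  [[0,0,0],[0,0,0],0.05],
  [[0,0,0],[0,0,0],0.05],
])

```text
time: 9.77
ee_pos: [0.4379, -0.2866, 0.4381]
eef_rot: [[-0.972, -0.235, 0.003], [-0.235, 0.972, -0.001], [-0.003, -0.001, -1.0]]
force: [0.3, -0.1, -1.6]
finger_gap: 0.0593
grasp_force: 65.0
```

```bash
python3 - <<'E'
from look import *
from scipy.optimize import minimize
s=bot.sense();print(s["time"],s["ee_pos"],s["eef_rot"],s["force"],s["finger_gap"],s["grasp_force"],s["q"])
p=bot.snapshot("scene"); q=bot.snapshot("side")
# cup pose now from masks
V=[(x,bot.trace(x,"cup")[0]["mask"]) for x in(p,q)]
def f(v): return sum((hullmask(x,np.r_[circ(v,.03,v[2]),circ(v,.03,v[2]+.075)])^m).sum()/m.sum() for x,m in V)
r=minimize(f,[.438,-.287,.23],method="Nelder-Mead",options=dict(initial_simplex=np.array([.438,-.287,.23])+np.r_[np.zeros((1,3)),np.eye(3)*.015])); print("cup",r.x,r.fun)
print("cup origin",tri([ray(x,bot.place_of(x,"cup")[0]["location"]) for x in(p,q)]))
# bowl: fit rim circle (r 65 z+38) and base hull to masks
W=[pickle.load(open(k+"_wrist.pkl","rb")) for k in("w1","w2")]
B=[(x,bot.trace(x,"bowl")[0]["mask"]) for x in(p,q)]+[(W[1][0],W[1][1]["bowl"]["mask"]["mask"]),(W[0][0],W[0][1]["bowl"]["mask"]["mask"])]
def g(v,S,z=.023): return sum((hullmask(x,np.r_[circ(v,.048,z),circ(v,.065,z+.038)])^m).sum()/m.sum() for x,m in S)
for S in(B,B[:2],B[:3],B[:1],B[1:2],B[2:3]):
    r=minimize(lambda v:g(v,S),[.624,.07],method="Nelder-Mead",options=dict(initial_simplex=np.array([[.624,.07],[.64,.07],[.624,.085]]))); print("bowl",r.x,r.fun,len(S))
E
```

```text
9.7667 [ 0.4379 -0.2866  0.4381] [[-0.972  -0.235   0.0029]
 [-0.235   0.972  -0.0006]
 [-0.0027 -0.0013 -1.    ]] [ 0.3156 -0.0537 -1.5946] 0.05925312272440906 64.98818323016167 [-0.1765  0.1212  0.7362  1.8916 -0.0898  1.1587  2.3999]
cup [ 0.4404 -0.293   0.2209] 0.7318757526680786
cup origin (array([ 0.4471, -0.2617,  0.2364]), [0.0038980506332409624, 0.0038980506332409667])
bowl [0.6255 0.0747] 0.8813821790675151 4
bowl [0.6253 0.0764] 0.09847715872200877 2
bowl [0.6257 0.0747] 0.18022844176924216 3
bowl [0.6257 0.0761] 0.03718797758532858 1
bowl [0.6241 0.0772] 0.0596752961825362 1
bowl [0.6254 0.0734] 0.07686051240341603 1
```

Call:
play_rows([
  [[0,0,0],[0,0,0.079],0.05],
  [[0,0,0],[0,0,0.079],0.05],
  [[0,0,0],[0,0,0.079],0.05],
  [[-0.0033,0.0065,0],[0,0,0],0.05],
  [[-0.0067,0.0129,0],[0,0,0],0.05],
  [[-0.01,0.0194,0],[0,0,0],0.05],
  [[-0.0134,0.0259,0],[0,0,0],0.05],
  [[-0.0134,0.0259,0],[0,0,0],0.05],
  [[-0.0134,0.0259,0],[0,0,0],0.05],
  [[-0.0134,0.0259,0],[0,0,0],0.05],
  [[-0.0134,0.0259,0],[0,0,0],0.05],
  [[-0.0134,0.0259,0],[0,0,0],0.05],
  [[-0.0134,0.0259,0],[0,0,0],0.05],
  [[-0.0134,0.0259,0],[0,0,0],0.05],
  [[-0.0134,0.0259,0],[0,0,0],0.05],
  [[-0.0134,0.0259,0],[0,0,0],0.05],
  [[-0.0134,0.0259,0],[0,0,0],0.05],
  [[-0.01,0.0194,0],[0,0,0],0.05],
  [[-0.0067,0.0129,0],[0,0,0],0.05],
  [[-0.0033,0.0065,0],[0,0,0],0.05],
])

```text
time: 11.83
ee_pos: [0.6255, 0.0801, 0.4359]
eef_rot: [[-1.0, -0.006, -0.001], [-0.006, 1.0, 0.001], [0.001, 0.001, -1.0]]
force: [0.9, -0.1, -2.0]
finger_gap: 0.0592
grasp_force: 65.0
```

Call:
play_rows([
  [[0,0,0],[0,0,0],0.05],
  [[0,0,0],[0,0,0],0.05],
])

```text
time: 12.0
ee_pos: [0.6248, 0.0753, 0.4364]
eef_rot: [[-1.0, 0.0, -0.001], [0.0, 1.0, -0.001], [0.001, -0.001, -1.0]]
force: [-0.0, -0.7, -2.2]
finger_gap: 0.0594
grasp_force: 65.0
```

```bash
python3 - <<'E'
from look import *
from scipy.optimize import minimize
s=bot.sense();print(s["time"],s["ee_pos"],s["eef_rot"],s["force"],s["finger_gap"],s["grasp_force"],s["q"])
p=bot.snapshot("scene"); q=bot.snapshot("side");w=bot.snapshot("wrist")
cv2.imwrite("pics/m4.png",np.vstack([np.hstack([cv2.resize(p["color"][110:310,130:400],(400,296)),cv2.resize(q["color"][90:340,130:400],(400,296))]),np.hstack([cv2.resize(w["color"],(400,300)),np.zeros((300,400,3),np.uint8)])]))
V=[]
for x in(p,q,w):
    t=bot.trace(x,"cup"); 
    if t: V.append((x,t[0]["mask"])); print(t[0]["box"],t[0]["confidence"])
def f(v): return sum((hullmask(x,np.r_[circ(v,.03,v[2]),circ(v,.03,v[2]+.075)])^m).sum()/m.sum() for x,m in V[:2])
i=np.array([.6255,.075,.2267]);r=minimize(f,i,method="Nelder-Mead",options=dict(initial_simplex=i+np.r_[np.zeros((1,3)),np.eye(3)*.015])); print("cup",r.x,r.fun)
E
```

```text
12.0 [0.6248 0.0753 0.4364] [[-1.      0.0002 -0.001 ]
 [ 0.0002  1.     -0.0014]
 [ 0.001  -0.0014 -1.    ]] [-0.0354 -0.7136 -2.2107] 0.05942749990415825 64.97975282371044 [-0.5868  0.344   0.5047  1.6348 -0.1739  1.2092  1.5256]
[215.0, 154.3, 258.5, 202.6] 0.83
[191.0, 181.2, 319.9, 313.9] 0.6
cup [0.627  0.0733 0.2182] 0.7998589440368857
```

View pics/m4.png

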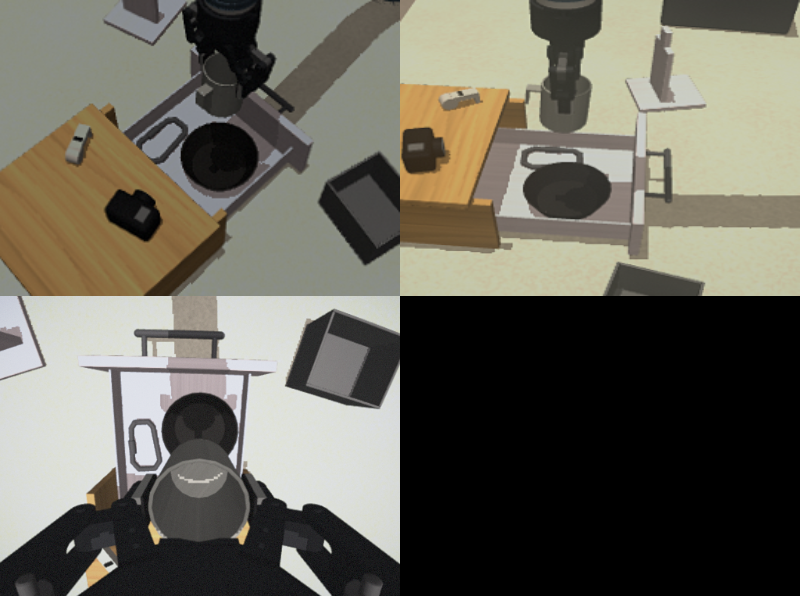

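Call:
play_rows([
  [[0,0,0.008],[0,0,0],0.05],
  [[0,0,0.016],[0,0,0],0.05],
  [[0,0,0.02],[0,0,0],0.05],
  [[0,0,0.02],[0,0,0],0.05],
  [[0,0,0.02],[0,0,0],0.05],
  [[0,0,0.02],[0,0,0],0.05],
  [[0,0,0.02],[0,0,0],0.05],
  [[0,0,0.02],[0,0,0],0.05],
  [[0,0,0.02],[0,0,0],0.05],
  [[0,0,0.01],[0,0,0],0.05],
  [[0,0,0.006],[0,0,0],0.05],
  [[0,0,0],[0,0,0],0.05],
  [[0,0,0],[0,0,0],0.05],
])

```text
time: 13.38
ee_pos: [0.6254, 0.0763, 0.2571]
eef_rot: [[-1.0, -0.0, 0.001], [-0.0, 1.0, 0.0], [-0.001, 0.0, -1.0]]
force: [1.0, -0.2, -0.7]
finger_gap: 0.0595
grasp_force: 65.0
```

Call:
play_rows([
  [[0,0,0.003],[0,0,0],0.05],
  [[0,0,0.003],[0,0,0],0.05],
  [[0,0,0.003],[0,0,0],0.05],
  [[0,0,0.002],[0,0,0],0.05],
  [[0,0,0],[0,0,0],0.05],
])

```text
time: 13.8
ee_pos: [0.6248, 0.0764, 0.2453]
eef_rot: [[-1.0, -0.0, -0.001], [-0.0, 1.0, -0.0], [0.001, -0.0, -1.0]]
force: [-0.8, -0.8, -1.4]
finger_gap: 0.0593
grasp_force: 65.0
```

Call:
play_rows([
  [[0,0,0.002],[0,0,0],0.05],
  [[0,0,0.002],[0,0,0],0.05],
  [[0,0,0.001],[0,0,0],0.05],
  [[0,0,0],[0,0,0],0.05],
])

```text
time: 14.13
ee_pos: [0.6261, 0.0762, 0.2424]
eef_rot: [[-1.0, -0.0, 0.002], [-0.0, 1.0, 0.001], [-0.002, 0.001, -1.0]]
force: [-1.7, -0.6, 5.4]
finger_gap: 0.0591
grasp_force: 65.6
```

Call:
play_rows([
  [[0,0,0.001],[0,0,0],0.05],
  [[0,0,0.001],[0,0,0],0.05],
  [[0,0,0],[0,0,0],0.05],
])

```text
time: 14.38
ee_pos: [0.6273, 0.076, 0.2424]
eef_rot: [[-1.0, 0.0, 0.006], [0.0, 1.0, 0.001], [-0.006, 0.001, -1.0]]
force: [-1.0, -0.5, 10.2]
finger_gap: 0.0593
grasp_force: 66.0
```

Call:
play_rows([
  [[0,0,-0.001],[0,0,0],0.05],
  [[0,0,0],[0,0,0],0.06],
  [[0,0,0],[0,0,0],0.063],
  [[0,0,0],[0,0,0],0.068],
  [[0,0,0],[0,0,0],0.075],
  [[0,0,0],[0,0,0],0.085],
  [[0,0,0],[0,0,0],0.085],
  [[0,0,0],[0,0,0],0.085],
  [[0,0,0],[0,0,0],0.085],
])

```text
time: 15.13
ee_pos: [0.6249, 0.0763, 0.2394]
eef_rot: [[-1.0, -0.0, -0.001], [-0.0, 1.0, -0.0], [0.001, -0.0, -1.0]]
force: [-0.1, -0.1, -0.0]
finger_gap: 0.0852
grasp_force: 0.0
```

```bash
python3 - <<'E'
from look import *
s=bot.sense();print(s["time"],s["ee_pos"],s["force"],s["finger_gap"],s["grasp_force"],s["q"])
p=bot.snapshot("scene"); q=bot.snapshot("side");w=bot.snapshot("wrist")
cv2.imwrite("pics/m5.png",np.vstack([np.hstack([cv2.resize(p["color"][110:310,130:400],(400,296)),cv2.resize(q["color"][90:340,130:400],(400,296))]),np.hstack([cv2.resize(w["color"],(400,300)),np.zeros((300,400,3),np.uint8)])]))
E
```

```text
15.1333 [0.6249 0.0763 0.2394] [-0.0741 -0.0999 -0.0194] 0.0851533618946066 0.0 [-0.5218  0.5646  0.4287  1.7811 -0.2976  0.8607  1.6152]
```

View pics/m5.png

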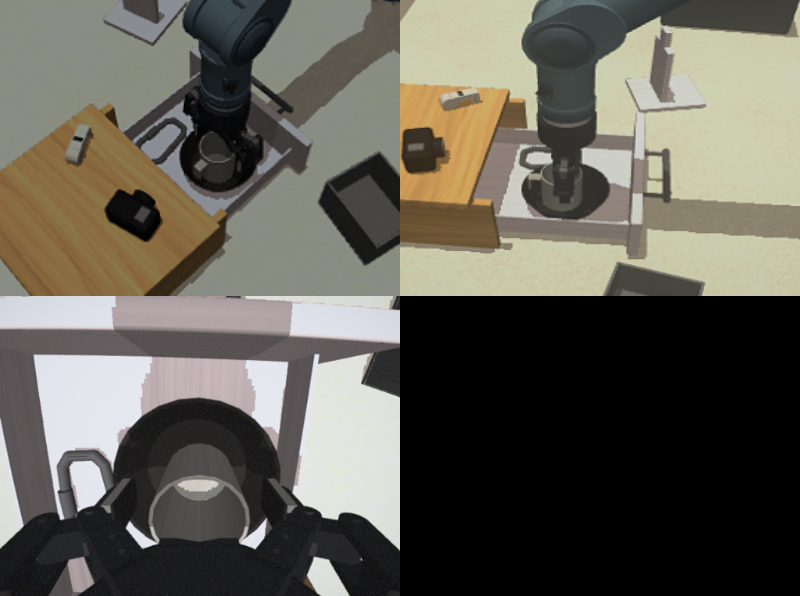

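Call:
play_rows([
  [[0,0,-0.006],[0,0,0],0.085],
  [[0,0,-0.012],[0,0,0],0.085],
  [[0,0,-0.02],[0,0,0],0.085],
  [[0,0,-0.02],[0,0,0],0.085],
  [[0,0,-0.025],[0,0,0],0.085],
  [[0,0,-0.025],[0,0,0],0.085],
  [[0,0,-0.025],[0,0,0],0.085],
  [[0.01,-0.001,-0.025],[0,0,0],0.085],
  [[0.02,-0.002,0],[0,0,0],0.06],
  [[0.02,-0.003,0],[0,0,0],0.03],
  [[0.02,-0.003,0],[0,0,0],0],
  [[0.02,-0.003,0],[0,0,0],0],
  [[0.02,-0.003,0],[0,0,0],0],
  [[0.02,-0.003,0],[0,0,0],0],
  [[0.02,-0.003,0],[0,0,0],0],
  [[0.02,-0.003,0],[0,0,0],0],
  [[0.016,-0.003,0],[0,0,0],0],
  [[0,0,0],[0,0,0],0],
  [[0,0,0],[0,0,0],0],
])

```text
time: 16.87
ee_pos: [0.4388, 0.0488, 0.3987]
eef_rot: [[-1.0, 0.0, 0.002], [0.0, 1.0, 0.002], [-0.002, 0.002, -1.0]]
force: [0.3, 1.1, 0.4]
finger_gap: 0.0004
grasp_force: 0.0
```

```bash
python3 - <<'E'
from look import *
from scipy.optimize import minimize
s=bot.sense();print(s["time"],s["ee_pos"],s["finger_gap"],s["q"])
look("e",["scene","side","wrist"],["cup","bowl","tray_handle"])
D=[pickle.load(open(f"e_{n}.pkl","rb")) for n in("scene","side","wrist")]
for t in("cup","bowl","tray_handle"):
    rs=[ray(p,L[t]["pt"]["location"]) for p,L in D if L[t]["pt"] and L[t]["pt"]["confidence"]>.4]
    if len(rs)>1: print(t,len(rs),tri(rs))
S=[(p,L["cup"]["mask"]["mask"]) for p,L in D[:2]]
def f(v): return sum((hullmask(x,np.r_[circ(v,.03,v[2]),circ(v,.03,v[2]+.075)])^m).sum()/m.sum() for x,m in S)
i=np.array([.6255,.075,.027]);r=minimize(f,i,method="Nelder-Mead",options=dict(initial_simplex=i+np.r_[np.zeros((1,3)),np.eye(3)*.015])); print("cup",r.x,r.fun)
w=D[2][0]["color"];cv2.imwrite("pics/m6.png",np.hstack([cv2.resize(w,(480,360)),cv2.resize(D[1][0]["color"][150:330,160:320],(320,360))]))
E
```

```text
16.8667 [0.4388 0.0488 0.3987] 0.00041074269982551575 [-0.6971 -0.0363  0.4896  2.1016  0.0178  1.0696  1.3543]
e scene cup (array([279.5, 222.1]), 0.67) ([260.1, 199.1, 287.5, 233.1], 0.7)
e scene bowl (array([277. , 220.2]), 0.81) ([252.1, 189.3, 304.2, 240.1], 0.98)
e scene tray_handle (array([309.3, 170.9]), 0.74) ([216.4, 141.9, 338.4, 256.7], 0.9)
e side cup (array([238.4, 259.9]), 0.61) ([216.0, 225.3, 251.2, 267.6], 0.66)
e side bowl (array([243. , 260.9]), 0.75) ([210.7, 232.0, 273.6, 275.0], 0.82)
e side tray_handle (array([307.1, 237.9]), 0.58) ([176.9, 187.0, 314.5, 304.3], 0.92)
e wrist cup None ([251.0, 297.6, 258.3, 316.2], 0.68)
e wrist bowl None ([248.9, 301.7, 248.3, 311.2], 0.58)
e wrist tray_handle (array([251.9, 218. ]), 0.63) ([124.2, 211.7, 373.7, 311.3], 0.76)
cup 2 (array([0.6313, 0.0887, 0.0402]), [0.003281495946282705, 0.0032814959462825837])
bowl 2 (array([0.6225, 0.0729, 0.0176]), [0.003468094272300258, 0.003468094272300323])
tray_handle 3 (array([0.4829, 0.0483, 0.0731]), [0.003833285609681539, 0.003758143446085418, 0.002547409169535327])
cup [0.6322 0.0744 0.0239] 0.26840846335460844
```

View pics/m6.png

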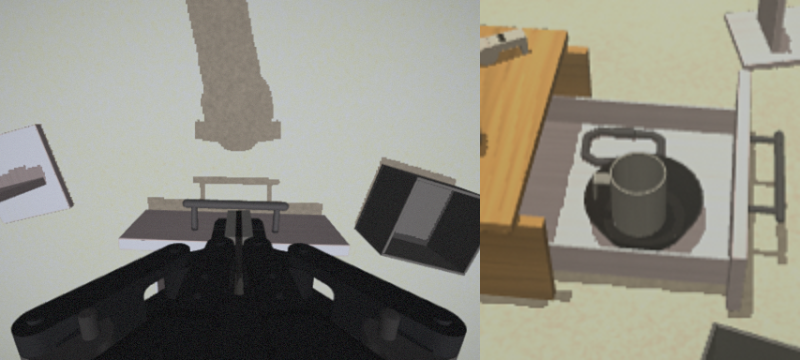

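Call:
play_rows([
  [[0.01,0,0.012],[0,0,0],0],
  [[0,0,0.02],[0,0,0],0],
  [[0,0,0.02],[0,0,0],0],
  [[0,0,0.02],[0,0,0],0],
  [[0,0,0.02],[0,0,0],0],
  [[0,0,0.02],[0,0,0],0],
  [[0,0,0.02],[0,0,0],0],
  [[0,0,0.02],[0,0,0],0],
  [[0,0,0.012],[0,0,0],0],
  [[0,0,0.008],[0,0,0],0],
  [[-0.003,0,0],[0,0,0],0],
  [[-0.003,0,0],[0,0,0],0],
  [[-0.003,0,0],[0,0,0],0],
  [[-0.003,0,0],[0,0,0],0],
  [[-0.003,0,0],[0,0,0],0],
  [[-0.003,0,0],[0,0,0],0],
  [[-0.003,0,0],[0,0,0],0],
  [[-0.003,0,0],[0,0,0],0],
])

```text
time: 19.42
ee_pos: [0.4535, 0.0493, 0.2259]
eef_rot: [[-1.0, -0.0, 0.001], [-0.0, 1.0, 0.0], [-0.001, 0.0, -1.0]]
force: [-0.7, 0.5, -0.5]
finger_gap: 0.0001
grasp_force: 0.0
```

Call:
play_rows([
  [[-0.003,0,0],[0,0,0],0],
  [[-0.003,0,0],[0,0,0],0],
  [[-0.003,0,0],[0,0,0],0],
  [[-0.003,0,0],[0,0,0],0],
  [[-0.003,0,0],[0,0,0],0],
  [[-0.003,0,0],[0,0,0],0],
])

```text
time: 19.92
ee_pos: [0.4707, 0.0492, 0.2253]
eef_rot: [[-1.0, -0.0, -0.002], [-0.0, 1.0, -0.0], [0.002, -0.0, -1.0]]
force: [-0.5, 0.2, 1.2]
finger_gap: 0.0
grasp_force: 0.7
```

Call:
play_rows([
  [[-0.003,0,0],[0,0,0],0],
  [[-0.003,0,0],[0,0,0],0],
  [[-0.004,0,0],[0,0,0],0],
  [[-0.004,0,0],[0,0,0],0],
  [[-0.005,0,0],[0,0,0],0],
  [[-0.006,0,0],[0,0,0],0],
  [[-0.007,0,0],[0,0,0],0],
  [[-0.008,0,0],[0,0,0],0],
  [[-0.008,0,0],[0,0,0],0],
  [[-0.008,0,0],[0,0,0],0],
  [[-0.008,0,0],[0,0,0],0],
  [[-0.008,0,0],[0,0,0],0],
  [[-0.008,0,0],[0,0,0],0],
  [[-0.008,0,0],[0,0,0],0],
  [[-0.007,0,0],[0,0,0],0],
  [[-0.006,0,0],[0,0,0],0],
  [[-0.005,0,0],[0,0,0],0],
  [[-0.004,0,0],[0,0,0],0],
  [[-0.003,0,0],[0,0,0],0],
  [[-0.003,0,0],[0,0,0],0],
])

```text
time: 21.58
ee_pos: [0.5873, 0.0494, 0.2257]
eef_rot: [[-1.0, -0.0, -0.0], [-0.0, 1.0, 0.0], [0.0, 0.0, -1.0]]
force: [-1.8, -0.6, 0.2]
finger_gap: -0.0001
grasp_force: 0.7
```

```bash
python3 - <<'E'
from look import *
s=bot.sense();print(s["time"],s["ee_pos"],s["force"],s["q"])
look("g",["scene","side"],["tray_handle","cubby","cup","bowl"])
D=[pickle.load(open(f"g_{n}.pkl","rb")) for n in("scene","side")]
for t in("cubby","tray_handle"):
    rs=[ray(p,L[t]["pt"]["location"]) for p,L in D if L[t]["pt"]]
    if len(rs)>1: print(t,len(rs),tri(rs))
cv2.imwrite("pics/m7.png",np.hstack([cv2.resize(D[0][0]["color"][100:320,130:400],(400,326)),cv2.resize(D[1][0]["color"][140:340,130:375],(400,326))]))
E
```

```text
21.5833 [0.5873 0.0494 0.2257] [-1.7795 -0.6248  0.2068] [-0.5036  0.5215  0.4302  1.8874 -0.2955  0.7952  1.6563]
g scene tray_handle (array([273.5, 197.8]), 0.82) ([214.0, 167.5, 305.3, 259.4], 0.59)
g scene cubby (array([242.5, 237.2]), 0.77) ([103.5, 169.4, 309.7, 357.5], 0.57)
g scene cup None None
g scene bowl None ([240.8, 221.0, 267.3, 250.9], 0.52)
g side tray_handle (array([253. , 233.1]), 0.76) ([185.3, 182.4, 255.3, 300.6], 0.8)
g side cubby (array([206.5, 250.7]), 0.75) ([45.4, 157.2, 257.3, 299.6], 0.61)
g side cup (array([185.3, 255.9]), 0.58) ([181.2, 223.7, 195.4, 258.1], 0.78)
g side bowl (array([184.2, 256.7]), 0.62) ([191.4, 224.0, 218.3, 268.9], 0.71)
cubby 2 (array([0.7112, 0.0377, 0.002 ]), [0.002469006586242711, 0.0024690065862425373])
tray_handle 2 (array([0.6041, 0.0414, 0.0737]), [0.0009830525094437382, 0.0009830525094436419])
```

View pics/m7.png

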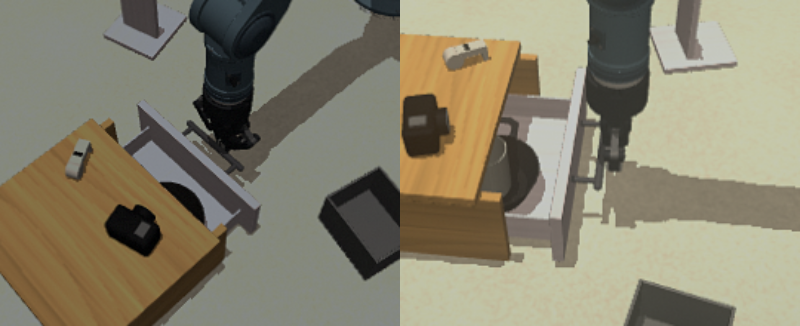

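Call:
play_rows([
  [[-0.003,0,0],[0,0,0],0],
  [[-0.004,0,0],[0,0,0],0],
  [[-0.004,0,0],[0,0,0],0],
  [[-0.004,0,0],[0,0,0],0],
  [[-0.004,0,0],[0,0,0],0],
  [[-0.004,0,0],[0,0,0],0],
  [[-0.004,0,0],[0,0,0],0],
  [[-0.003,0,0],[0,0,0],0],
  [[-0.002,0,0],[0,0,0],0],
  [[-0.002,0,0],[0,0,0],0],
  [[-0.002,0,0],[0,0,0],0],
  [[-0.002,0,0],[0,0,0],0],
])

```text
time: 23.48
ee_pos: [0.6252, 0.0492, 0.2257]
eef_rot: [[-1.0, -0.0, -0.0], [-0.0, 1.0, -0.0], [0.0, -0.0, -1.0]]
force: [-1.7, -0.5, 0.2]
finger_gap: -0.0002
grasp_force: 0.7
```

Call:
play_rows([
  [[-0.002,0,0],[0,0,0],0],
  [[-0.002,0,0],[0,0,0],0],
  [[-0.002,0,0],[0,0,0],0],
])

```text
time: 23.73
ee_pos: [0.6301, 0.0492, 0.2254]
eef_rot: [[-1.0, -0.0, -0.005], [-0.0, 1.0, 0.0], [0.005, 0.0, -1.0]]
force: [-6.3, -1.7, 3.7]
finger_gap: -0.0003
grasp_force: 3.0
```

Call:
play_rows([
  [[-0.002,0,0],[0,0,0],0],
  [[-0.002,0,0],[0,0,0],0],
])

```text
time: 23.9
ee_pos: [0.6318, 0.0492, 0.2249]
eef_rot: [[-1.0, -0.0, -0.013], [-0.0, 1.0, 0.001], [0.013, 0.001, -1.0]]
force: [-15.6, -0.6, 11.5]
finger_gap: 0.0002
grasp_force: 7.2
```

Call:
play_rows([
  [[-0.002,0,0],[0,0,0],0],
  [[-0.002,0,0],[0,0,0],0],
  [[-0.001,0,0],[0,0,0],0],
])

```text
time: 24.15
ee_pos: [0.6387, 0.0492, 0.2247]
eef_rot: [[-1.0, -0.0, -0.005], [-0.0, 1.0, -0.0], [0.005, -0.0, -1.0]]
force: [-4.9, -1.1, -0.9]
finger_gap: -0.0004
grasp_force: 2.8
```

Call:
play_rows([
  [[-0.002,0,0],[0,0,0],0],
  [[-0.001,0,0],[0,0,0],0],
])

```text
time: 24.32
ee_pos: [0.644, 0.0497, 0.2259]
eef_rot: [[-1.0, -0.0, 0.003], [-0.0, 1.0, 0.001], [-0.003, 0.001, -1.0]]
force: [-0.2, 0.4, -1.2]
finger_gap: 0.0004
grasp_force: 0.0
```

Call:
play_rows([
  [[-0.002,0,0],[0,0,0],0],
  [[-0.001,0,0],[0,0,0],0],
])

```text
time: 24.48
ee_pos: [0.6459, 0.0498, 0.2259]
eef_rot: [[-1.0, -0.001, -0.003], [-0.001, 1.0, 0.001], [0.003, 0.001, -1.0]]
force: [-6.4, -0.1, 4.5]
finger_gap: 0.0002
grasp_force: 3.3
```

Call:
play_rows([
  [[-0.002,0,0],[0,0,0],0],
  [[0,0,0],[0,0,0],0],
  [[0,0,0],[0,0,0],0],
])

```text
time: 24.73
ee_pos: [0.6465, 0.0497, 0.2256]
eef_rot: [[-1.0, -0.001, -0.007], [-0.001, 1.0, 0.001], [0.007, 0.001, -1.0]]
force: [-8.5, -0.6, 5.7]
finger_gap: 0.0002
grasp_force: 4.2
```

Call:
play_rows([
  [[0.003,0,0],[0,0,0],0],
  [[0.005,0,0],[0,0,0],0],
  [[0.01,0,0],[0,0,0],0],
  [[0.015,0,0],[0,0,0],0],
  [[0.02,0,0],[0,0,0],0],
  [[0.02,0,0],[0,0,0],0],
  [[0.02,0,0],[0,0,0],0],
  [[0.02,0,0],[0,0,0],0],
  [[0.02,0,0],[0,0,0],0],
  [[0.02,0,0],[0,0,0],0],
  [[0.015,0,-0.02],[0,0,0],0],
  [[0,0,-0.03],[0,0,0],0],
  [[0,0,-0.02],[0,0,0],0],
  [[0,0,0],[0,0,0],0],
  [[0,0,0],[0,0,0],0],
])

```text
time: 25.98
ee_pos: [0.4816, 0.0496, 0.2978]
eef_rot: [[-1.0, -0.0, 0.007], [-0.0, 1.0, 0.002], [-0.007, 0.002, -1.0]]
force: [-0.3, 0.4, -0.2]
finger_gap: 0.0001
grasp_force: 0.0
```

```bash
python3 - <<'E'
from look import *
s=bot.sense();print(s["time"],s["ee_pos"],s["force"],s["qd"])
look("k",["scene","side"],["tray_handle","cubby","cup","bowl","headlamp","whistle","bin"])
D=[pickle.load(open(f"k_{n}.pkl","rb")) for n in("scene","side")]
for t in("cubby","tray_handle","headlamp","whistle","bin"):
    rs=[ray(p,L[t]["pt"]["location"]) for p,L in D if L[t]["pt"]]
    if len(rs)>1: print(t,len(rs),tri(rs))
cv2.imwrite("pics/m8.png",np.hstack([cv2.resize(D[0][0]["color"][100:320,130:400],(400,326)),cv2.resize(D[1][0]["color"][140:340,130:375],(400,326))]))
E
```

```text
25.9833 [0.4816 0.0496 0.2978] [-0.275   0.4259 -0.207 ] [ 0.0068  0.04   -0.0139  0.0366 -0.0045  0.009   0.0013]
k scene tray_handle (array([257. , 212.4]), 0.61) ([211.0, 183.1, 288.3, 273.0], 0.73)
k scene cubby (array([243.3, 237. ]), 0.78) ([102.8, 181.5, 290.8, 357.1], 0.78)
k scene cup None None
k scene bowl None None
k scene headlamp (array([257.3, 212.5]), 0.51) ([202.9, 238.2, 239.3, 272.7], 0.59)
k scene whistle (array([181.5, 215.5]), 0.75) ([175.2, 192.9, 191.3, 221.2], 0.75)
k scene bin (array([377.1, 259. ]), 0.64) ([342.6, 213.7, 420.6, 286.9], 0.65)
k side tray_handle (array([224.7, 232.8]), 0.91) ([182.3, 182.3, 233.2, 298.7], 0.79)
k side cubby (array([203. , 247.9]), 0.93) ([43.7, 157.6, 235.3, 300.5], 0.84)
k side cup None None
k side bowl None ([178.2, 234.0, 188.9, 256.4], 0.43)
k side headlamp (array([146.3, 224.4]), 0.85) ([133.1, 198.8, 160.5, 237.8], 0.65)
k side whistle (array([162.4, 178.9]), 0.88) ([155.8, 164.1, 184.9, 185.6], 0.87)
k side bin (array([293.9, 369.4]), 0.72) ([254.4, 311.4, 335.9, 382.5], 0.92)
cubby 2 (array([0.7163, 0.0469, 0.0231]), [0.002759348039949272, 0.002759348039949282])
tray_handle 2 (array([0.6645, 0.044 , 0.0758]), [0.0033410698904446368, 0.0033410698904447044])
headlamp 2 (array([0.7591, 0.1521, 0.2558]), [0.040212295698446705, 0.040212295698446504])
whistle 2 (array([ 0.8132, -0.0433,  0.1459]), [0.0016205122756307291, 0.0016205122756305609])
bin 2 (array([ 0.516 ,  0.3123, -0.0005]), [0.004604642635242803, 0.00460464263524292])
```

View pics/m8.png

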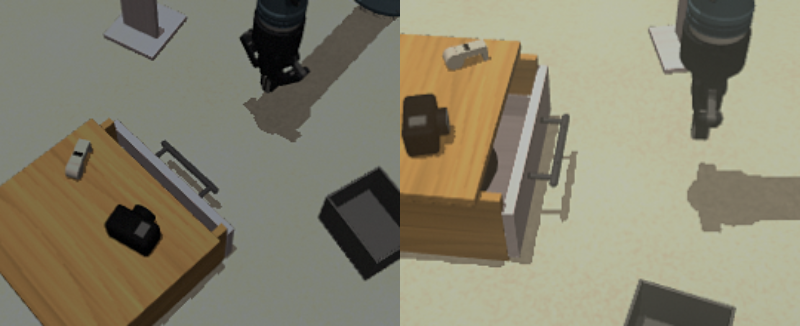

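```bash
python3 -c "
from rig import bot
print(bot.sense()['qd'],bot.close_job())"
```

```text
the job is handed in; nothing more can be done
[-0.00067438  0.00034634  0.00132878  0.00024975 -0.00142011 -0.0001994
 -0.00052699] None
```

I lifted the cup off its hook, set it upright in the bowl, pushed the tray gently past its catch to the stop, and handed the job in at about 26 s; I last saw the cup standing part-way through the push, since the shelf hides it with the tray closed, and no verdict came back.

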